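Close up the can rack, clamp its fence and roll the third can into the saddle

ROBOT

A 6-joint arm with a two-finger parallel gripper is mounted at the origin on the work surface. World frame = base frame: x ahead of the robot, y to its left, z up, the work surface at z = 0. Lengths are in m, angles in rad, forces in N, time in s.
With the tool pointing down it reaches from about 0.35 to 0.8 m from the base axis. Payload 7.3 kg.
Tool frame: the origin (TCP) lies midway between the tips of the shut fingers; the grasp point (between the pads) lies 19 mm behind it; x points along the fingers, z is the direction in which the jaws open and shut, and the axes are right-handed (so a half turn about x gives the same grasp; the last joint's range is limited). The gripper opens to 85 mm and grips with 20 to 120 N. Pads are 22 mm wide; open, the fingers measure 114 mm over their backs; the gripper's body (76 mm by 85 mm) begins 54 mm behind the grasp point. The pads swing forward as they close: fully open they stand 13 mm farther back than shut.
Start: joints at [1.1, 0.342, 1.524, -0, 1.275, -0.146], TCP at [0.168, 0.498, 0.231] pointing down, gripper open.
Joint ranges: [-2.53, 2.53], [-0.77, 2.02], [0.04, 2.7], [-1, 4.14], [0.28, 2.66], [-3.11, 3.11]. Speed limits (rad/s): [2.57, 2.57, 3.14, 3.14, 3.14, 3.14].

INTERFACE

Orientations are given as a unit quaternion [x, y, z, w].
In Python, from station import sense, get_image, sign_off, recognise gives the robot as it stands. The module is installed in compiled form; this text tells all that it offers.
- The arm moves only by the tool arm_command, never from a script. Its argument "moves" is a list of rows, each a list of 5 numbers: the finger opening in m, from 0 to 0.0854, then the shift along the tool's x, y, z in m, then the turn about the tool's x in degrees. A call has exactly 5 rows; each row is the pose to reach, as a shift and turn from the pose measured when the call began, along the tool's axes at that moment; what a row does not reach only later rows make up. A row lasts 1/10 s, in which the tool goes at most 50 mm and 8.59 degrees, less where a joint would pass 70% of its speed; a pose out of reach is approached as far as the arm can. A call with a gripper value outside its range is refused whole. The fingers move at their own pace and stop on an object; "squeeze" is the grip in N (left out, the last holds). Time passes only in rows, so rows that repeat a pose let the fingers close, or fill a call up. It gives the time, the measured TCP pose, the force and the opening at its end, in the units of the state.
- sense(): the state, without advancing time (a new reading comes with each control period).
- get_image(name): name is "scene" or "top"; returns a dict with "pixels" (480x640x3 uint8, red, green, blue), "range_z" (480x640 float32, m along the optical axis (not along the pixel's ray), 0 where there is no reading), "fx", "fy", "cx", "cy" (pixels), "k1" (the pictures are not rectified: a ray, as slopes to the right and down, at radius r is drawn at 1 + k1 r^2 times it, then the intrinsics apply), "R" (3x3) and "t" (3): a world point X has camera coordinates R X + t. Camera axes: x right, y down, z forward; pixel columns grow to the right and rows downward; lengths in m; the calibration is good to about 2 mm. A picture is of the moment at which its call begins.
- sign_off(): hands the job in, once; it reports no verdict.
Trained networks look in the newest picture that a camera, given by its name, has taken for a name from the list of things; names that differ only in an ending like _2 or _b are one class to them, and where a whole thing is asked for, a point or a joint stands for the part that bears it (a point fixed in the world has none). Each returns a list of dicts, best first, with "score" (0 to 1); they miss things now and then, are a little off and sometimes report something else, mostly with a low value. They report only what shows in the picture. A call takes as long as a camera call. They do not tell look-alikes from the thing itself.
- recognise(target, camera): "bbox" ([left, top, width, height] in pixels, round what is visible of it).
The state is a dict: "time_s": time; "q": joint angles; "qd": joint speeds; "tau": joint torques, N m; "position": TCP position; "eef_rot": TCP orientation; "wrist_force": force on the tool from outside, world axes, zero at the start; "torque": the same for the moment, N m; "opening": finger opening in m.
Only numpy, scipy, OpenCV 4.12 (cv2) and the standard library are available. Lean on these libraries where they do the work, as an engineer would, in place of code of your own. Each camera call takes 0.05 s, during which the arm holds its last target.

TASK

Build the little can pyramid in the rack: push the blue sliding fence in until the two green cans lie snugly side by side against the loading shelf, then turn the red clamp knob on the fence clockwise a quarter turn, until its bar lies across the slide, to lock it. After that push the orange can off the loading shelf so that it rolls over the green can beside the shelf and settles in the gap between the two green ones; roll it, do not lift it, and leave the things standing around the rack where they are.

Things in the scene. Friction and masses are not known exactly. Their poses are not given: they have to be found in the camera images.
- rack: Wooden can rack, fixed, 190 mm (its x) by 350 mm (its y), lying along y. Origin: centre of its underside; z up. Board 12 mm thick. The slide runs along its y. Steel wire rails (6 mm) run along y at x = -83 and +83 mm, 41 mm up over the whole length and 92 mm up from y = -168 to +40 mm; they end-guide the cans
- groove (a point): Middle of the groove floor on the loading shelf, 68 mm above the table; axes as the rack's, at rack y = -115 mm. The shelf is a wooden block from rack y = -175 to -70 mm, 150 mm wide in x, top 70 mm above the table; the groove, 24 mm wide and 2 mm deep, runs along x and holds the orange can. The block's face at rack y = -70 mm is the end stop of the row of green cans
- saddle (a point): The point where the orange can's centre lies when it rests in the gap of the tight row: rack y = -12 mm, 91 mm above the table. Axes as the rack's
- fence (a joint): Position (m) of the blue sliding fence along rack y: 0 when the two green cans are tight between fence and loading shelf, positive when open (up to 0.055). Slides easily (under 1 N) while the clamp is loose, stands fast when locked. Fence plate 148 mm wide, 10 mm thick, top 54 mm above the table; behind it (+y) its foot, 90 mm wide, 60 mm long in y, top 47 mm above the table
- fence_push (a point): Centre of the outer (+y) end face of the fence's foot, at rack y = 116 mm plus the fence's position, 32 mm above the table; pushed towards the rack's -y here, the fence closes
- clamp (a joint): Angle (rad) of the red clamp knob, growing clockwise seen from above: near 0 loose, bar along the slide (rack y); 1.571 is the end stop, bar across the slide (rack x): locked. It begins to bite at about 0.6 rad. Turning takes under 0.4 N m
- clamp_grip (a point): On the knob's axis, 12 mm below the top of its bar, 74 mm above the table. The bar is 60 mm long, 14 mm wide, 30 mm high, standing on a disc 42 mm across. Its y axis lies along the bar and turns with it
- can_a_center (a point): Centre of the green can nearer the loading shelf: 58 mm diameter, 150 mm long, 0.35 kg or so, lying on the board; x lies along the can; it rolls freely; smooth lacquered aluminium (friction about 0.35)
- can_b_center (a point): Centre of the green can nearer the fence, same can
- can_top_center (a point): Centre of the orange can, same size, lying in the groove of the loading shelf, its centre 97 mm above the table; x lies along the can. It takes up to about 10 N to push it out of the groove towards the rack's +y
- standing_can_mid (a point): Bystander: upright dark green can, 66 mm diameter, 116 mm high; its centre half-way up
- solder_spool_mid (a point): Bystander: steel-grey solder wire spool standing on end, 60 mm diameter, 56 mm high; its centre
- tape_roll_mid (a point): Bystander: green tape roll lying flat, 70 mm diameter, 25 mm high; its centre
There are look-alikes about, which are no part of the job. What is shaped like the part that bears can_top_center but purple or yellow is not meant.

How it is judged:
By the outcome, as a careful person would: the job done as asked, in the order asked, and still so for the second after the job is handed in, with the robot touching nothing.
It also fails if it takes over 58 s, if anything falls off the work surface, if the arm or the gripper's body presses on something with over 40 N, if the wrist force passes 120 N, or if a joint passes its speed limit or range.

## Working session

There is one attempt and no reset: what is moved stays moved. The work goes in short steps, Python scripts to look and compute and a tool call to move; the robot and the scene stay as the last step left them, time stands still between calls to the robot, and variables do not carry over. Pictures are saved under pics/ and viewed, and the job is handed in when it is done.

Besides the shell and the picture viewer there is one more tool, called after "Request:" as name([rows], argument=value, ...), one row to a line, values as JSON. arm_command: Moves the arm, as the interface text tells. Its arguments: {"type":"object","properties":{"moves":{"type":"array"},"squeeze":{"type":"number"}},"required":["moves"]}

```bash
mkdir -p pics; cat > h.py <<'E'
import numpy as np, cv2
from station import sense, get_image, sign_off, recognise
def grab(n,tag):
    im=get_image(n); np.savez(f'{tag}.npz',**{k:np.array(v) for k,v in im.items()})
    cv2.imwrite(f'pics/{tag}.png',im['pixels'][:,:,::-1]); return im
def load(tag): return dict(np.load(f'{tag}.npz'))
def cloud(im):
    K=np.array([[im['fx'],0,im['cx']],[0,im['fy'],im['cy']],[0,0,1]],float)
    u,v=np.meshgrid(np.arange(640.),np.arange(480.))
    p=cv2.undistortPoints(np.stack([u,v],-1).reshape(-1,1,2),K,np.array([float(im['k1']),0,0,0,0])).reshape(480,640,2)
    z=im['range_z'].astype(float)
    c=np.dstack([p[...,0]*z,p[...,1]*z,z])
    X=(c-im['t'])@im['R']; X[z==0]=np.nan
    return X
def proj(im,P):
    P=np.atleast_2d(P)@im['R'].T+im['t']; s=P[:,:2]/P[:,2:]; r2=(s**2).sum(1,keepdims=True); s=s*(1+im['k1']*r2)
    return s*[im['fx'],im['fy']]+[im['cx'],im['cy']]
E
python3 - <<'E'
from h import *
s=sense(); print(s)
for n in ('scene','top'):
    im=grab(n,n+'0'); print(n,im['R'],im['t'],im['fx'],im['k1'])
E
```

```text
{'time_s': 0.0, 'q': array([ 1.09999791e+00,  3.42725609e-01,  1.52506406e+00,  9.10644422e-06,
        1.27542717e+00, -1.45966397e-01]), 'qd': array([0.00061172, 0.00084902, 0.00098571, 0.000794  , 0.00044005,
       0.00146141]), 'tau': array([-2.49500838e-03, -4.33676183e+01, -2.46001142e+01, -4.94597116e-04,
        8.04505718e-03,  3.87460986e-06]), 'position': array([0.16731559, 0.49717032, 0.23060806]), 'eef_rot': array([-0.41282831,  0.5747831 ,  0.41230648,  0.57376   ]), 'wrist_force': array([ 0.56203287, -0.36555005,  0.15849307]), 'torque': array([0.05201048, 0.03319172, 0.03090849]), 'opening': 0.08524515612059563}
scene [[ 0.64116047  0.76726285  0.01486538]
 [ 0.53719293 -0.43490151 -0.72269249]
 [-0.54803012  0.47134743 -0.69100983]] [-0.32393505 -0.25324368  1.36791835] 460.54788680551314 -0.027868365061159122
top [[-0.02027519 -0.99979045 -0.00282249]
 [-0.99725049  0.02042478 -0.07123401]
 [ 0.07127674  0.00137044 -0.99745564]] [-0.04591648  0.58345065  1.21281753] 573.2886549945614 -0.013675675248263188
```

View pics/scene0.png

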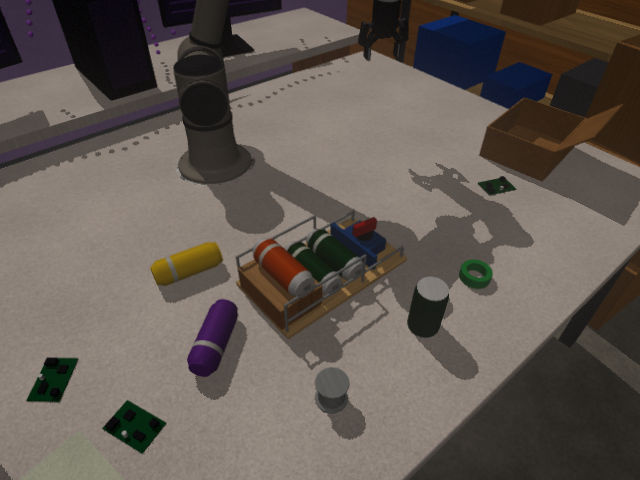

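View pics/top0.png

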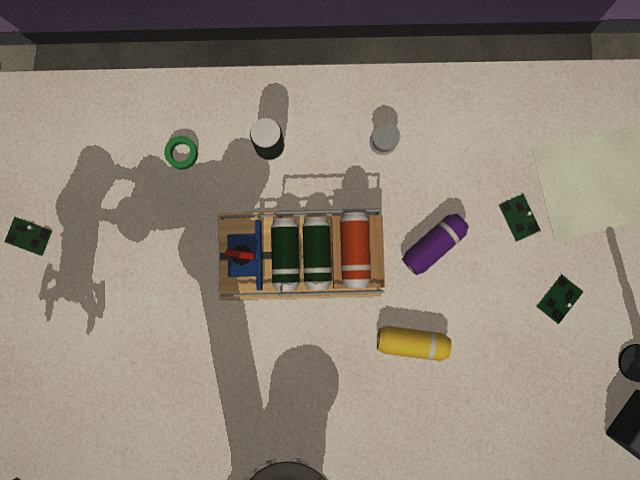

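Both pictures show the orange can on the shelf at top (355,250), the green cans at (316,253) and (285,254), and the blue fence with its red knob at (240,255). The purple can (435,243) and yellow can (414,343) lie loose on the table, so they are the look-alikes. Next I'll measure the rack pose.

```bash
python3 - <<'E'
from h import *
im=load('top0'); X=cloud(im); px=im['pixels']; hsv=cv2.cvtColor(px,cv2.COLOR_RGB2HSV)
print('table z',np.nanmedian(X[300:400,100:180,2]))
roi=np.zeros((480,640),bool); roi[195:310,210:395]=True
H,S,V=[hsv[...,i].astype(int) for i in range(3)]
Z=X[...,2]
def st(n,m):
    m=m&roi&np.isfinite(Z); P=X[m]; 
    r=cv2.minAreaRect((P[:,:2]*1000).astype(np.float32)); print(n,m.sum(),'rect c',r, 'med',np.median(P,0).round(4),'z98',np.percentile(P[:,2],98).round(4))
    return P
st('orange',(H<16)&(S>150)&(V>60)&(Z>0.1))
st('red',((H<6)|(H>174))&(S>150)&(Z>0.065)&(np.arange(640)[None]<300))
P=st('blue',(H>100)&(H<130)&(S>120)&(Z>0.03))
Pf=P[P[:,2]>0.0505]; print('fencetop',cv2.minAreaRect((Pf[:,:2]*1000).astype(np.float32)))
st('cans',(Z>0.066)&(np.arange(640)[None]<335)&(np.arange(640)[None]>270))
st('all',(Z>0.006))
st('board',(Z>0.006)&(Z<0.02))
st('shelf',(Z>0.063)&(Z<0.074)&(np.arange(640)[None]>335))
cv2.imwrite('pics/crop0.png',cv2.resize(px[190:310,205:400,::-1],None,fx=4,fy=4,interpolation=cv2.INTER_CUBIC))
E
```

```text
table z -0.0008919558321407168
orange 1471 rect c ((550.9976806640625, -149.52610778808594), (113.921630859375, 57.39140701293945), 0.0035918995272368193) med [ 0.5559 -0.1481  0.1215] z98 0.1282
red 193 rect c ((547.2105102539062, 85.21825408935547), (59.82073974609375, 13.722383499145508), 81.42264556884766) med [0.5478 0.0841 0.0842] z98 0.0885
blue 1002 rect c ((547.988525390625, 80.01819610595703), (144.74935913085938, 69.98326110839844), 0.2682303488254547) med [0.5377 0.068  0.0476] z98 0.0565
fencetop ((548.0861206054688, 76.08280181884766), (144.59100341796875, 62.11164855957031), 0.2682303190231323)
cans 1982 rect c ((548.6947631835938, -47.59956359863281), (122.36038970947266, 172.50291442871094), 88.94845581054688) med [ 0.5487 -0.059   0.0692] z98 0.0962
all 14361 rect c ((557.8375244140625, -41.54048156738281), (235.7550506591797, 398.24908447265625), 1.0739712715148926) med [ 0.5451 -0.0399  0.061 ] z98 0.1254
board 3816 rect c ((557.8375244140625, -41.54048156738281), (235.7550506591797, 398.24908447265625), 1.0739712715148926) med [0.5246 0.0444 0.0112] z98 0.0167
shelf 1403 rect c ((552.47509765625, -161.39138793945312), (99.48927307128906, 157.3672332763672), 89.31832122802734) med [ 0.5448 -0.1903  0.0693] z98 0.0732
```

View pics/crop0.png

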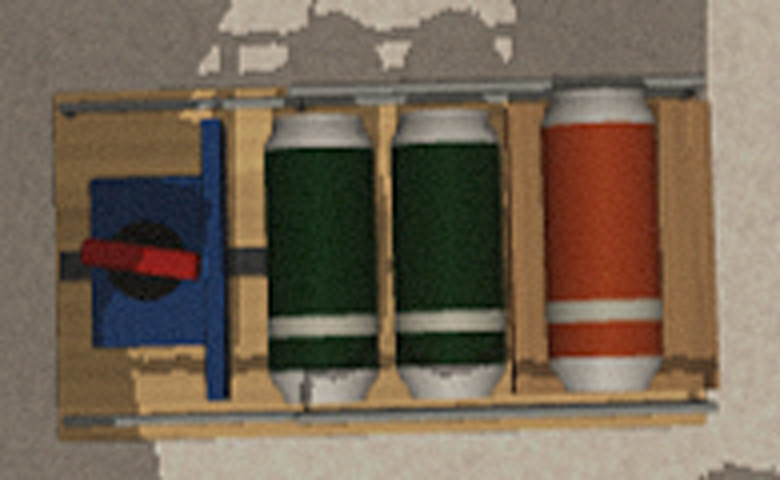

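```bash
cat >> h.py <<'E'
def back(im,uv,z):
    K=np.array([[im['fx'],0,im['cx']],[0,im['fy'],im['cy']],[0,0,1]],float)
    p=cv2.undistortPoints(np.array(uv,float).reshape(-1,1,2),K,np.array([float(im['k1']),0,0,0,0])).reshape(-1,2)
    d=np.c_[p,np.ones(len(p))]@im['R']; o=-im['R'].T@im['t']
    return o+d*((z-o[2])/d[:,2])[:,None]
E
python3 - <<'E'
from h import *
from scipy.optimize import least_squares
im=load('top0'); px=im['pixels']; X=cloud(im)
c=lambda x,y:(205+(x+.5)/4-.5,190+(y+.5)/4-.5)
uv=[c(55,92),c(60,440),c(705,424)]
W=back(im,uv,0.012); print(W.round(4))
M=np.array([[.095,.175],[-.095,.175],[-.095,-.175]])
f=lambda p:(np.array([[np.cos(p[2]),-np.sin(p[2])],[np.sin(p[2]),np.cos(p[2])]])@M.T).T+p[:2]-W[:,:2]
r=least_squares(lambda p:f(p).ravel(),[.55,-.03,0]); print('board',r.x, f(r.x).round(4).tolist())
# cylinder axes per x-slice from depth: ridge
def cyl(u0,u1,zmin):
    sub=X[215:292,u0:u1].reshape(-1,3); sub=sub[np.isfinite(sub).all(1)&(sub[:,2]>zmin)]
    sub=sub[(sub[:,0]>.50)&(sub[:,0]<.60)]
    R=.029
    g=lambda p: np.hypot(sub[:,1]-p[0]-p[1]*(sub[:,0]-.55), sub[:,2]-p[2])-R
    q=least_squares(g,[np.median(sub[:,1]),0,zmin-.01],loss='soft_l1',f_scale=.002).x
    print('cyl y@.55 %.4f dydx %.4f zc %.4f rms %.4f'%(*q,np.sqrt((g(q)**2).mean())),len(sub)); return q
cyl(335,375,.105); cyl(300,335,.05); cyl(268,302,.05)
red=back(im,[c(139,259)],0.086);print('red',red)
fe=back(im,[c(222,120),c(228,398),c(203,120),c(208,398)],0.054); print('fence top corners',fe.round(4).tolist())
def chk(p,tag):
    R=np.array([[np.cos(p[2]),-np.sin(p[2])],[np.sin(p[2]),np.cos(p[2])]])
    for n in('top','scene'):
        i=load(n+'0'); g=i['pixels'][:,:,::-1].copy(); g=cv2.resize(g,None,fx=4,fy=4,interpolation=cv2.INTER_CUBIC)
        def L(a,b):
            A=np.array([a,b],float); P=np.c_[A[:,:2]@R.T+p[:2],A[:,2]]; q=((proj(i,P)+.5)*4-.5).round().astype(int)
            cv2.line(g,tuple(map(int,q[0])),tuple(map(int,q[1])),(0,255,255),1)
        def box(x,y0,y1,z):
            C=[(x,y0,z),(x,y1,z),(-x,y1,z),(-x,y0,z)]
            for k in range(4): L(C[k],C[(k+1)%4])
        box(.095,-.175,.175,.012); box(.075,-.175,-.07,.07)
        for s in(-1,1): L((s*.083,-.168,.092),(s*.083,.04,.092)); L((s*.083,-.175,.041),(s*.083,.175,.041))
        L((.075,-.115,.126),(-.075,-.115,.126))
        q=proj(i,[[p[0],p[1],.05]])[0]*4; w=(400,280)
        u,v=int(q[0])-w[0],int(q[1])-w[1]; cv2.imwrite(f'pics/fit_{n}_{tag}.png',g[v:v+560,u:u+800])
chk(r.x,'a')
E
```

```text
[[ 0.6425  0.1387  0.012 ]
 [ 0.4541  0.1378  0.012 ]
 [ 0.4557 -0.2094  0.012 ]]
board [ 0.54938817 -0.03580872  0.00474248] [[0.001, 0.0009], [-0.0006, 0.001], [-0.0005, -0.0019]]
cyl y@.55 -0.1499 dydx 0.0081 zc 0.0965 rms 0.0018 1399
cyl y@.55 -0.0737 dydx 0.0056 zc 0.0407 rms 0.0045 1369
cyl y@.55 -0.0061 dydx 0.0068 zc 0.0404 rms 0.0019 1251
red [[0.54735187 0.08489888 0.086     ]]
fence top corners [[0.6209, 0.0444, 0.054], [0.4755, 0.0434, 0.054], [0.6211, 0.0544, 0.054], [0.4757, 0.0538, 0.054]]
```

View pics/fit_top_a.png

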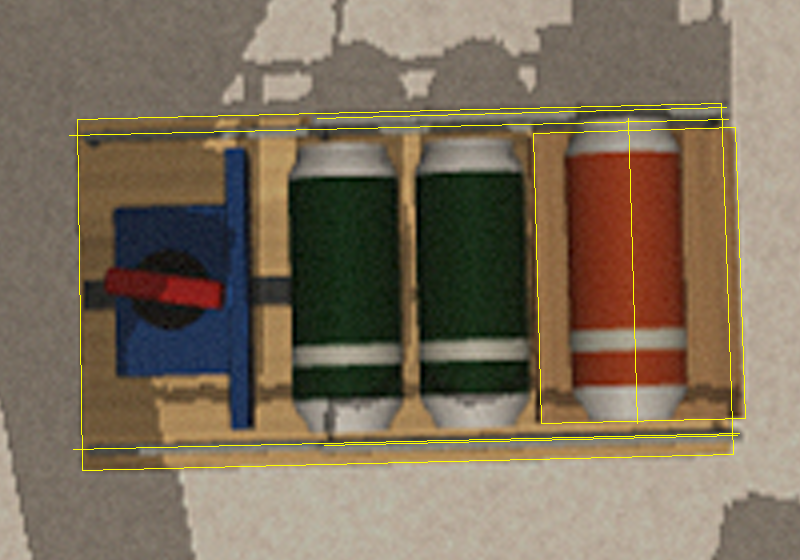

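View pics/fit_scene_a.png

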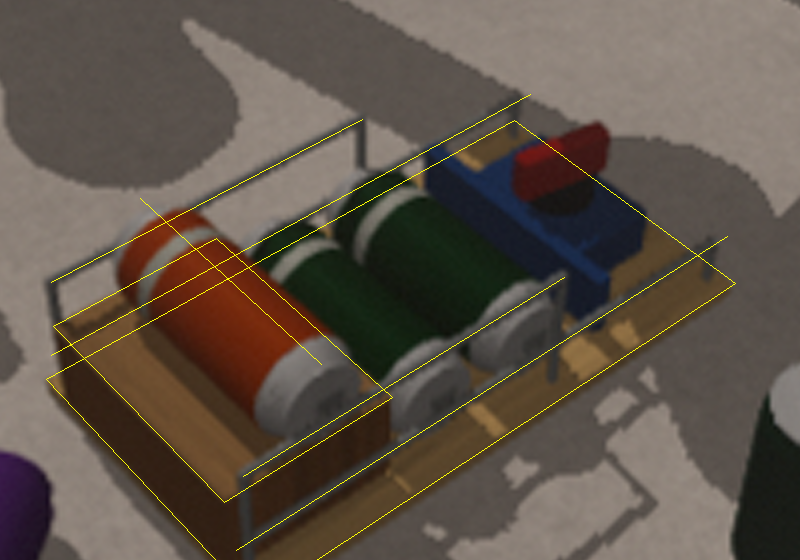

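```bash
cat >> h.py <<'E'
from scipy.spatial.transform import Rotation as Ro
def to(target,jaw_deg=None):
    """shift in tool axes to reach TCP target; turn so that jaw axis (tool z) points at jaw_deg in world xy (mod 180)"""
    s=sense(); R=Ro.from_quat(s['eef_rot']).as_matrix(); d=R.T@(np.array(target)-s['position'])
    a=np.degrees(np.arctan2(R[1,2],R[0,2]))
    print('t%.2f pos %s F %s M %s op %.4f jaw %.1f q %s'%(s['time_s'],s['position'].round(4),s['wrist_force'].round(1),s['torque'].round(2),s['opening'],a,s['q'].round(2)))
    print('xaxis',R[:,0].round(3),'y',R[:,1].round(3),'z',R[:,2].round(3))
    print('shift',d.round(4))
    if jaw_deg is not None:
        w=(jaw_deg-a+90)%180-90; print('turn about tool x (down => cw+): %.1f'%(-w))
E
python3 -c "
from h import *
to([.5475,.085,.15],-8)"
```

```text
t0.10 pos [0.1673 0.4972 0.2307] F [0.5 0.9 0.2] M [-0.04 -0.04  0.04] op 0.0852 jaw 71.4 q [ 1.1   0.34  1.52 -0.    1.28 -0.15]
xaxis [-0.001 -0.001 -1.   ] y [-0.948  0.319  0.   ] z [ 0.319  0.948 -0.001]
shift [ 0.081  -0.4918 -0.2693]
turn about tool x (down => cw+): 79.4
```

Request:
arm_command([
  [0.085, 0, -0.04, -0.022, 8],
  [0.085, 0, -0.08, -0.044, 16],
  [0.085, 0, -0.12, -0.066, 24],
  [0.085, 0, -0.16, -0.088, 32],
  [0.085, 0, -0.2, -0.11, 40],
], squeeze=60)

```text
time_s: 0.6
position: [0.3225, 0.3276, 0.2306]
eef_rot: [-0.19, 0.682, 0.189, 0.681]
wrist_force: [0.7, 0.7, -0.1]
opening: 0.0851
```

```bash
python3 -c "
from h import *
to([.5475,.085,.15],-8.5)"
```

```text
t0.60 pos [0.3225 0.3276 0.2306] F [ 0.7  0.7 -0.1] M [-0.   -0.01  0.03] op 0.0851 jaw 31.1 q [ 0.63  0.22  1.69 -0.    1.23  0.08]
xaxis [-0.001 -0.001 -1.   ] y [-0.516  0.856 -0.001] z [ 0.856  0.516 -0.002]
shift [ 0.0808 -0.3239  0.0676]
turn about tool x (down => cw+): 39.6
```

Request:
arm_command([
  [0.085, 0, -0.04, 0.009, 8],
  [0.085, 0, -0.08, 0.018, 16],
  [0.085, 0.02, -0.12, 0.027, 24],
  [0.085, 0.04, -0.16, 0.036, 32],
  [0.085, 0.05, -0.2, 0.045, 39.6],
])

```text
time_s: 1.1
position: [0.4643, 0.1778, 0.1789]
eef_rot: [0.054, 0.706, -0.055, 0.704]
wrist_force: [-0.4, 0.5, -0.7]
opening: 0.0853
```

```bash
python3 -c "
from h import *
to([.5475,.085,.13],-8.5)"
```

```text
t1.10 pos [0.4643 0.1778 0.1789] F [-0.4  0.5 -0.7] M [ 0.03 -0.    0.  ] op 0.0853 jaw -8.9 q [ 0.21  0.34  1.68 -0.    1.12  0.37]
xaxis [-0.004 -0.002 -1.   ] y [ 0.154  0.988 -0.002] z [ 0.988 -0.154 -0.003]
shift [ 0.0488 -0.0788  0.0967]
turn about tool x (down => cw+): -0.4
```

Request:
arm_command([
  [0.085, 0.01, -0.03, 0.035, 0],
  [0.085, 0.03, -0.06, 0.07, 0],
  [0.06, 0.04, -0.079, 0.096, 0],
  [0.05, 0.049, -0.079, 0.096, 0],
  [0.05, 0.049, -0.079, 0.096, 0],
])

```text
time_s: 1.6
position: [0.5457, 0.0844, 0.1279]
eef_rot: [0.054, 0.708, -0.056, 0.702]
wrist_force: [-0.3, 0.5, -0.5]
opening: 0.0501
```

```bash
python3 -c "
from h import *
to([.5475,.085,.062],-8.5)
im=grab('top','top1'); im2=grab('scene','scene1')
a=cv2.resize(im['pixels'][200:310,200:340,::-1],None,fx=4,fy=4)
b=cv2.resize(im2['pixels'][180:310,250:410,::-1],None,fx=3.4,fy=3.4)
h=max(a.shape[0],b.shape[0]); 
cv2.imwrite('pics/a1.png',a);cv2.imwrite('pics/b1.png',b)"
```

```text
t1.60 pos [0.5457 0.0844 0.1279] F [-0.3  0.5 -0.5] M [ 0.   -0.03 -0.02] op 0.0501 jaw -8.9 q [ 0.02  0.5   1.59 -0.    1.07  0.17]
xaxis [-0.008 -0.002 -1.   ] y [ 0.155  0.988 -0.003] z [ 0.988 -0.155 -0.007]
shift [0.0659 0.001  0.0022]
turn about tool x (down => cw+): -0.4
```

View pics/b1.png

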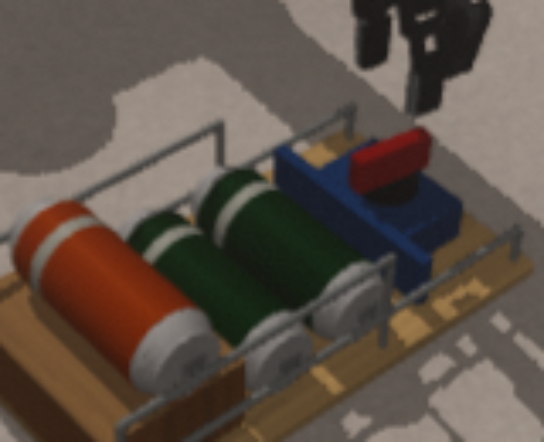

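View pics/a1.png

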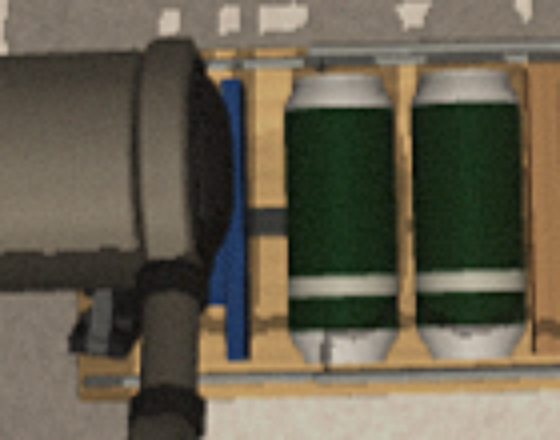

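The fingers straddle the knob bar: in the enlarged scene crop the finger tips are at (375,60) and (425,105), above the bar at (390,160). I'll lower and close.

Request:
arm_command([
  [0.05, 0.02, 0.001, 0.001, 0],
  [0.05, 0.04, 0.001, 0.002, 0],
  [0.05, 0.06, 0.001, 0.002, 0],
  [0.05, 0.066, 0.001, 0.002, 0],
  [0.05, 0.066, 0.001, 0.002, 0],
])

```text
time_s: 2.2
position: [0.5471, 0.0871, 0.0638]
eef_rot: [0.053, 0.707, -0.055, 0.703]
wrist_force: [0.2, -0.1, 0.1]
opening: 0.0502
```

Request:
arm_command([
  [0.03, 0, 0, 0, 0],
  [0.02, 0, 0, 0, 0],
  [0.005, 0, 0, 0, 0],
  [0.005, 0, 0, 0, 0],
  [0.005, 0, 0, 0, 0],
], squeeze=40)

```text
time_s: 2.7
position: [0.5476, 0.0872, 0.0651]
eef_rot: [0.053, 0.706, -0.054, 0.704]
wrist_force: [-1.4, -0.0, 6.5]
opening: 0.0128
```

```bash
python3 -c "
from h import *
to([.5475,.0515,.062],-8.5)
im2=grab('scene','scene2')
b=cv2.resize(im2['pixels'][180:310,250:410,::-1],None,fx=3.4,fy=3.4)
cv2.imwrite('pics/b2.png',b)"
```

```text
t2.70 pos [0.5476 0.0872 0.0651] F [-1.4 -0.   6.5] M [0.03 0.25 0.03] op 0.0128 jaw -8.7 q [ 0.02  0.58  1.64 -0.    0.92  0.17]
xaxis [-0.004 -0.002 -1.   ] y [ 0.152  0.988 -0.002] z [ 0.988 -0.152 -0.004]
shift [ 0.0031 -0.0352  0.0053]
turn about tool x (down => cw+): -0.2
```

View pics/b2.png

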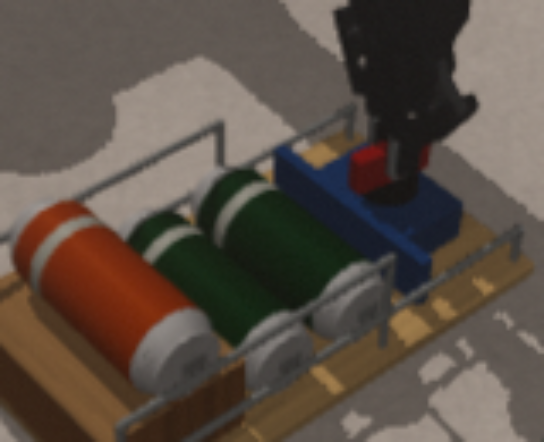

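Request:
arm_command([
  [0.005, -0.002, -0.004, 0.0006, 0],
  [0.005, -0.002, -0.01, 0.0015, 0],
  [0.005, -0.002, -0.016, 0.0025, 0],
  [0.005, -0.002, -0.022, 0.0034, 0],
  [0.005, -0.002, -0.026, 0.004, 0],
])

```text
time_s: 3.25
position: [0.5476, 0.0603, 0.0653]
eef_rot: [0.053, 0.707, -0.055, 0.703]
wrist_force: [5.4, 0.3, -17.4]
opening: 0.013
```

```bash
python3 -c "
from h import *
to([.5475,.0515,.066],-8.5)
im2=grab('scene','scene3')
b=cv2.resize(im2['pixels'][180:310,250:410,::-1],None,fx=3.4,fy=3.4)
cv2.imwrite('pics/b3.png',b)"
```

```text
t3.25 pos [0.5476 0.0603 0.0653] F [  5.4   0.3 -17.4] M [ 0.17 -1.1   0.12] op 0.0130 jaw -8.7 q [-0.03  0.57  1.65 -0.    0.92  0.13]
xaxis [-0.005 -0.002 -1.   ] y [ 0.152  0.988 -0.002] z [ 0.988 -0.152 -0.005]
shift [-0.0007 -0.0087  0.0012]
turn about tool x (down => cw+): -0.2
```

View pics/b3.png

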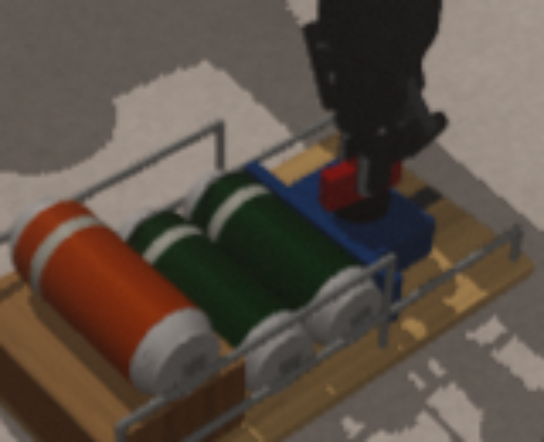

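Request:
arm_command([
  [0.005, 0, -0.002, 0.0003, 0],
  [0.005, 0, -0.004, 0.0006, 0],
  [0.005, 0, -0.005, 0.0008, 0],
  [0.005, 0, -0.006, 0.0009, 0],
  [0.005, 0, -0.006, 0.0009, 0],
])

```text
time_s: 3.8
position: [0.5477, 0.0535, 0.0652]
eef_rot: [0.053, 0.707, -0.055, 0.703]
wrist_force: [3.9, 0.1, -8.5]
opening: 0.0131
```

Request:
arm_command([
  [0.005, 0, -0.001, 0.0002, 0],
  [0.005, 0, -0.002, 0.0003, 0],
  [0.005, 0, -0.002, 0.0003, 0],
  [0.005, 0, -0.003, 0.0005, 0],
  [0.005, 0, -0.003, 0.0005, 0],
])

```text
time_s: 4.3
position: [0.5478, 0.0523, 0.0652]
eef_rot: [0.054, 0.707, -0.054, 0.703]
wrist_force: [3.3, 8.5, -6.4]
opening: 0.0132
```

Request:
arm_command([
  [0.005, 0, -0.0017, 0.0005, 8],
  [0.005, 0, -0.0018, 0.0008, 16],
  [0.005, 0, -0.0018, 0.0011, 24],
  [0.005, 0, -0.0018, 0.0014, 32],
  [0.005, 0, -0.0018, 0.0016, 40],
])

```text
time_s: 4.8
position: [0.549, 0.0516, 0.0652]
eef_rot: [0.294, 0.645, -0.294, 0.641]
wrist_force: [2.8, 5.6, -7.2]
opening: 0.013
```

```bash
python3 -c "
from h import *
to([.5492,.0503,.0645],-92)"
```

```text
t4.80 pos [0.549  0.0516 0.0652] F [ 2.8  5.6 -7.2] M [ 0.96 -0.55  0.08] op 0.0130 jaw -49.1 q [-0.05  0.58  1.65  0.    0.92  0.81]
xaxis [-0.004  0.002 -1.   ] y [ 0.756  0.655 -0.002] z [ 0.655 -0.756 -0.005]
shift [ 0.0007 -0.0007  0.0011]
turn about tool x (down => cw+): 42.9
```

Request:
arm_command([
  [0.005, 0, -0.0007, 0.0011, 8],
  [0.005, 0, -0.0007, 0.0012, 16],
  [0.005, 0, -0.0007, 0.0012, 24],
  [0.005, 0, -0.0006, 0.0013, 32],
  [0.005, 0, -0.0006, 0.0013, 39],
])

```text
time_s: 5.3
position: [0.5495, 0.0504, 0.0652]
eef_rot: [0.493, 0.509, -0.493, 0.505]
wrist_force: [3.0, 0.6, -6.9]
opening: 0.0131
```

```bash
python3 -c "
from h import *
to([.5492,.0503,.0645],-90)"
```

```text
t5.30 pos [0.5495 0.0504 0.0652] F [ 3.   0.6 -6.9] M [ 0.11 -0.62  0.18] op 0.0131 jaw -88.4 q [-0.05  0.58  1.65  0.    0.92  1.49]
xaxis [-0.004  0.003 -1.   ] y [ 1.     0.028 -0.004] z [ 0.028 -1.    -0.003]
shift [ 0.0007 -0.0003  0.0001]
turn about tool x (down => cw+): 1.6
```

Now I'll overdrive it a few degrees to reach the end stop.

Request:
arm_command([
  [0.005, 0, 0, 0, 2],
  [0.005, 0, 0, 0, 4],
  [0.005, 0, 0, 0, 5],
  [0.005, 0, 0, 0, 6],
  [0.005, 0, 0, 0, 6],
])

```text
time_s: 5.8
position: [0.5496, 0.0504, 0.0653]
eef_rot: [-0.518, -0.482, 0.519, -0.479]
wrist_force: [3.6, 0.7, -6.8]
opening: 0.0131
```

```bash
python3 -c "
from h import *
to([.5492,.0503,.0645],-90)"
```

```text
t5.80 pos [0.5496 0.0504 0.0653] F [ 3.6  0.7 -6.8] M [-0.02 -0.48  1.48] op 0.0131 jaw -94.3 q [-0.05  0.58  1.65  0.    0.92  1.6 ]
xaxis [-0.004  0.002 -1.   ] y [ 0.997 -0.075 -0.004] z [-0.075 -0.997 -0.002]
shift [ 0.0008 -0.0003  0.0001]
turn about tool x (down => cw+): -4.3
```

Request:
arm_command([
  [0.005, 0, 0, 0, -2],
  [0.02, 0, 0, 0, -3],
  [0.035, 0, 0, 0, -3],
  [0.035, 0, 0, 0, -3],
  [0.035, 0, 0, 0, -3],
])

```text
time_s: 6.3
position: [0.5496, 0.0503, 0.0657]
eef_rot: [-0.506, -0.495, 0.506, -0.493]
wrist_force: [-0.4, -0.3, 0.0]
opening: 0.0348
```

Request:
arm_command([
  [0.035, -0.02, 0, 0, 0],
  [0.035, -0.06, 0, 0, 0],
  [0.035, -0.1, 0, 0, -8],
  [0.035, -0.12, -0.02, 0, -16],
  [0.035, -0.13, -0.06, 0, -24],
])

```text
time_s: 6.8
position: [0.4922, 0.0512, 0.1983]
eef_rot: [0.392, 0.589, -0.39, 0.59]
wrist_force: [0.3, -0.4, -0.8]
opening: 0.0349
```

```bash
python3 -c "
from h import *
to([.549,-.215,.19],0)
im=grab('top','top4');im2=grab('scene','scene4')
b=cv2.resize(im2['pixels'][180:320,230:410,::-1],None,fx=4,fy=4)
cv2.imwrite('pics/b4.png',b);cv2.imwrite('pics/a4.png',cv2.resize(im['pixels'][190:310,205:400,::-1],None,fx=4,fy=4))"
```

```text
t6.80 pos [0.4922 0.0512 0.1983] F [ 0.3 -0.4 -0.8] M [ 0.01 -0.03 -0.02] op 0.0349 jaw -67.1 q [-0.05  0.32  1.66  0.    1.16  1.12]
xaxis [ 0.003  0.002 -1.   ] y [0.921 0.389 0.003] z [ 0.389 -0.921 -0.001]
shift [ 0.0079 -0.0513  0.2673]
turn about tool x (down => cw+): -67.1
```

View pics/b4.png

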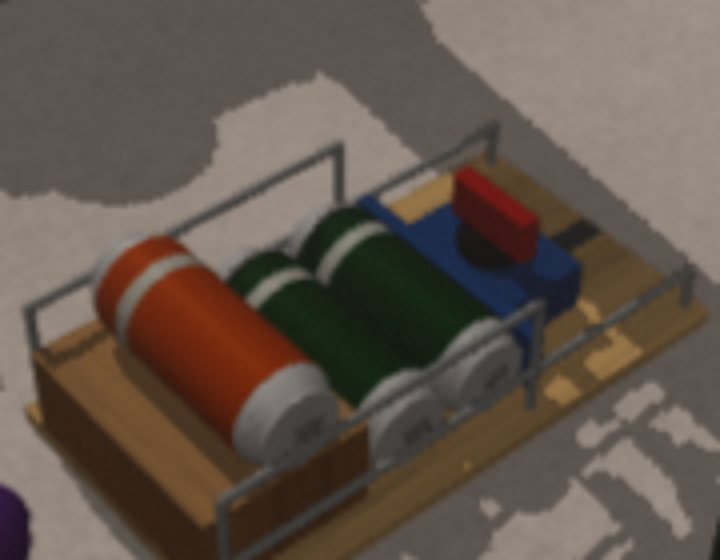

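View pics/a4.png

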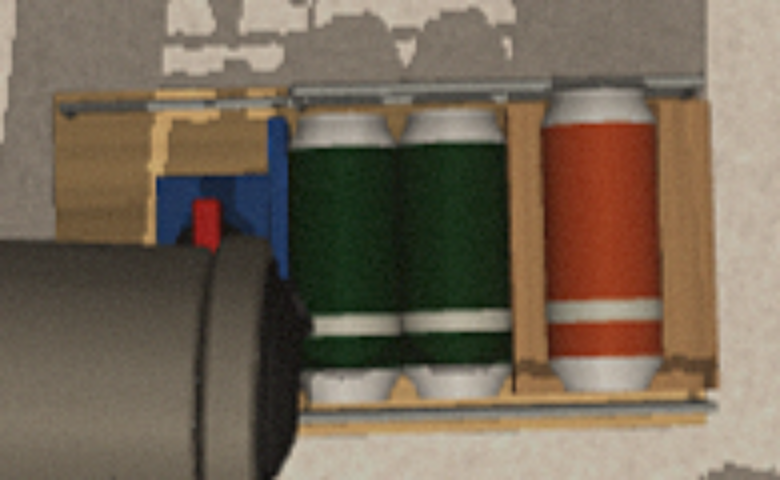

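The fence is closed on the green cans, which touch each other at crop (345,255) and (455,255), and the red bar lies across the slide. Next I'll move behind the orange can.

Request:
arm_command([
  [0.05, 0.001, -0.006, 0.03, -8],
  [0.05, 0.002, -0.012, 0.06, -16],
  [0.05, 0.003, -0.018, 0.095, -24],
  [0.05, 0.004, -0.024, 0.13, -32],
  [0.05, 0.005, -0.03, 0.165, -40],
])

```text
time_s: 7.4
position: [0.5235, -0.1133, 0.1918]
eef_rot: [0.165, 0.689, -0.164, 0.686]
wrist_force: [0.7, 0.0, 0.7]
opening: 0.05
```

```bash
python3 -c "
from h import *
to([.549,-.21,.19],0.3)"
```

```text
t7.40 pos [ 0.5235 -0.1133  0.1918] F [0.7 0.  0.7] M [-0.04  0.01  0.02] op 0.0500 jaw -26.9 q [-0.36  0.4   1.55  0.    1.19  0.11]
xaxis [-0.004  0.002 -1.   ] y [0.453 0.891 0.   ] z [ 0.891 -0.453 -0.005]
shift [ 0.0014 -0.0746  0.0666]
turn about tool x (down => cw+): -27.2
```

Request:
arm_command([
  [0.05, 0, -0.025, 0.022, -8],
  [0.05, 0, -0.05, 0.044, -16],
  [0.05, 0, -0.075, 0.067, -24],
  [0.05, 0, -0.075, 0.067, -27.2],
  [0.05, 0, -0.075, 0.067, -27.2],
])

```text
time_s: 7.9
position: [0.5493, -0.2116, 0.1907]
eef_rot: [0.001, 0.709, 0.002, 0.705]
wrist_force: [0.1, -0.2, 0.0]
opening: 0.0499
```

```bash
python3 -c "
from h import *
to([.549,-.21,.09],0.3)"
```

```text
t7.90 pos [ 0.5493 -0.2116  0.1907] F [ 0.1 -0.2  0. ] M [ 0.05 -0.05  0.03] op 0.0499 jaw 0.1 q [-0.5   0.49  1.4   0.    1.25 -0.5 ]
xaxis [-0.005  0.003 -1.   ] y [-0.002  1.     0.003] z [ 1.     0.002 -0.005]
shift [0.1007 0.0013 0.0002]
turn about tool x (down => cw+): -0.2
```

Request:
arm_command([
  [0.05, 0.03, 0.001, 0, 0],
  [0.05, 0.06, 0.001, 0, 0],
  [0.05, 0.09, 0.001, 0, 0],
  [0.05, 0.107, 0.001, 0, 0],
  [0.05, 0.107, 0.001, 0, 0],
])

```text
time_s: 8.4
position: [0.5473, -0.2087, 0.0811]
eef_rot: [0.002, 0.71, 0.002, 0.704]
wrist_force: [-0.6, -0.2, 0.0]
opening: 0.0499
```

```bash
python3 -c "
from h import *
to([.549,-.194,.083],0.3)
im2=grab('scene','scene5')
b=cv2.resize(im2['pixels'][180:340,220:410,::-1],None,fx=4,fy=3.7)
cv2.imwrite('pics/b5.png',b)"
```

```text
t8.40 pos [ 0.5473 -0.2087  0.0811] F [-0.6 -0.2  0. ] M [0.06 0.01 0.01] op 0.0499 jaw -0.0 q [-0.5   0.61  1.53  0.    1.01 -0.5 ]
xaxis [-0.009  0.006 -1.   ] y [0.    1.    0.006] z [ 1.    -0.    -0.009]
shift [-0.0018  0.0147  0.0017]
turn about tool x (down => cw+): -0.3
```

View pics/b5.png

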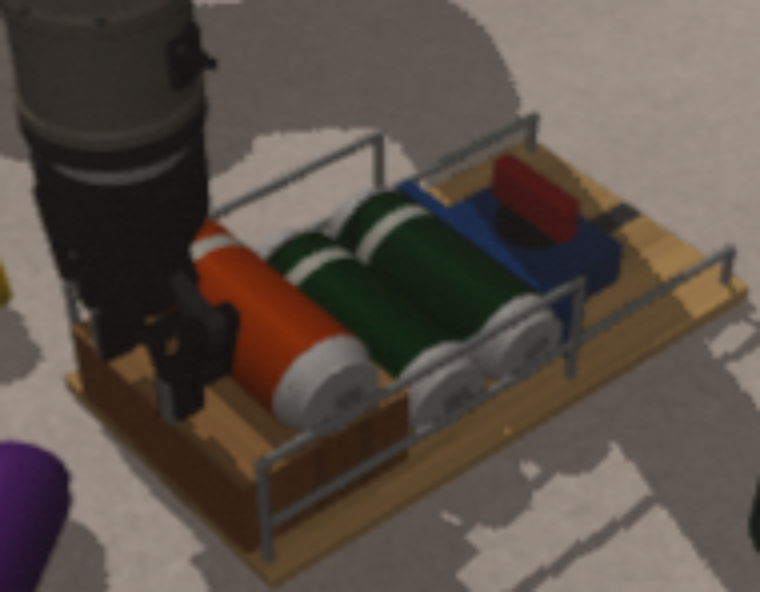

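Request:
arm_command([
  [0.05, -0.002, 0.004, 0.001, 0],
  [0.05, -0.002, 0.008, 0.0015, 0],
  [0.05, -0.002, 0.012, 0.0015, 0],
  [0.05, -0.002, 0.016, 0.0015, 0],
  [0.05, -0.002, 0.018, 0.0015, 0],
])

```text
time_s: 8.95
position: [0.55, -0.1908, 0.0854]
eef_rot: [0.001, 0.709, 0.002, 0.705]
wrist_force: [-0.4, -0.4, 0.0]
opening: 0.05
```

Request:
arm_command([
  [0.05, 0, 0.002, 0, 0],
  [0.05, 0, 0.004, 0, 0],
  [0.05, 0, 0.006, 0, 0],
  [0.05, 0, 0.008, 0, 0],
  [0.05, 0, 0.01, 0, 0],
])

```text
time_s: 9.45
position: [0.5502, -0.1812, 0.0858]
eef_rot: [0.001, 0.709, 0.001, 0.705]
wrist_force: [-0.5, -1.6, 1.4]
opening: 0.0503
```

```bash
cat > see.py <<'E'
import sys
from h import *
t=sys.argv[1]
to([.549,-.1,.083],0.3)
im2=grab('scene','scene'+t)
cv2.imwrite('pics/b%s.png'%t,cv2.resize(im2['pixels'][180:340,220:410,::-1],None,fx=4,fy=3.7))
E
python3 see.py 6
```

```text
t9.45 pos [ 0.5502 -0.1812  0.0858] F [-0.5 -1.6  1.4] M [-0.21  0.05  0.06] op 0.0503 jaw 0.0 q [-0.45  0.59  1.55  0.    1.01 -0.45]
xaxis [-0.005  0.004 -1.   ] y [-0.     1.     0.004] z [ 1.     0.    -0.005]
shift [ 0.0031  0.0812 -0.0012]
turn about tool x (down => cw+): -0.3
```

View pics/b6.png

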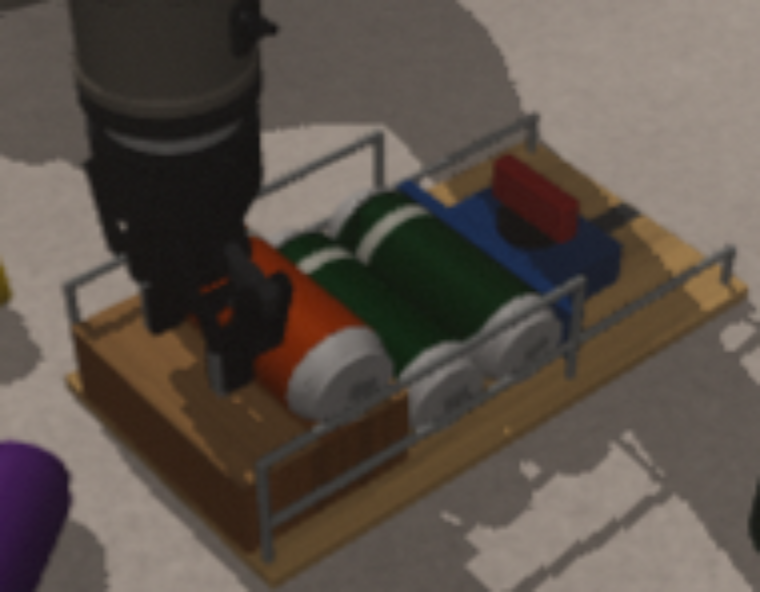

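Request:
arm_command([
  [0.05, 0, 0.003, 0, 0],
  [0.05, 0, 0.007, 0, 0],
  [0.05, 0, 0.011, 0, 0],
  [0.05, 0, 0.015, 0, 0],
  [0.05, 0, 0.018, 0, 0],
])

```text
time_s: 10.0
position: [0.5499, -0.1618, 0.0855]
eef_rot: [0.001, 0.709, 0.002, 0.705]
wrist_force: [-0.1, -0.4, -0.1]
opening: 0.0504
```

Request:
arm_command([
  [0.05, 0, 0.004, 0, 0],
  [0.05, 0, 0.008, 0, 0],
  [0.05, 0, 0.012, 0, 0],
  [0.05, 0, 0.015, 0, 0],
  [0.05, 0, 0.018, 0, 0],
])

```text
time_s: 10.5
position: [0.5498, -0.1435, 0.0856]
eef_rot: [0.001, 0.709, 0.002, 0.705]
wrist_force: [-0.1, 0.6, 0.0]
opening: 0.05
```

```bash
python3 see.py 7
```

```text
t10.50 pos [ 0.5498 -0.1435  0.0856] F [-0.1  0.6  0. ] M [ 0.03 -0.01 -0.02] op 0.0500 jaw 0.0 q [-0.39  0.57  1.58  0.    0.99 -0.39]
xaxis [-0.006  0.005 -1.   ] y [-0.001  1.     0.005] z [ 1.     0.001 -0.006]
shift [ 0.0028  0.0434 -0.0008]
turn about tool x (down => cw+): -0.3
```

View pics/b7.png

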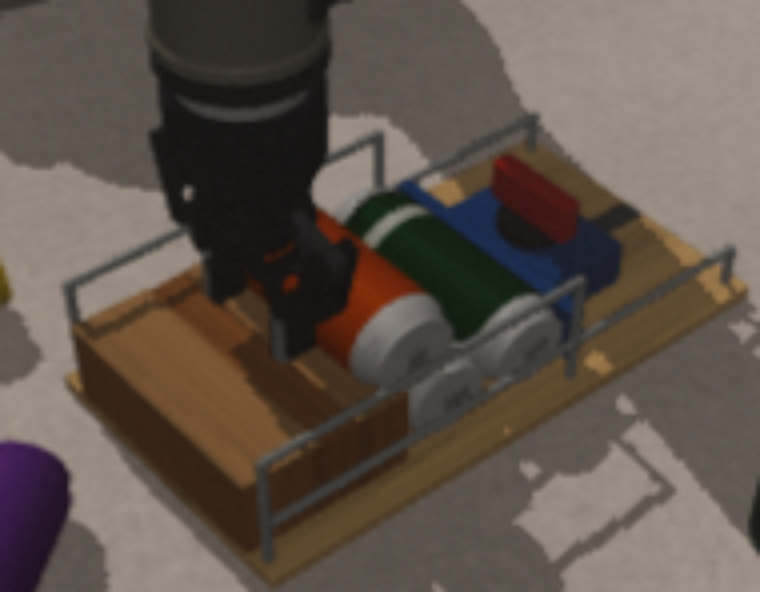

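The orange can is now between the shelf edge and the first green can. I'll push on slowly.

Request:
arm_command([
  [0.05, 0, 0.003, 0, 0],
  [0.05, 0, 0.006, 0, 0],
  [0.05, 0, 0.009, 0, 0],
  [0.05, 0, 0.012, 0, 0],
  [0.05, 0, 0.014, 0, 0],
])

```text
time_s: 11.05
position: [0.5502, -0.1296, 0.0861]
eef_rot: [0.001, 0.709, 0.002, 0.705]
wrist_force: [0.3, -3.0, 1.6]
opening: 0.0499
```

```bash
python3 see.py 8
```

```text
t11.05 pos [ 0.5502 -0.1296  0.0861] F [ 0.3 -3.   1.6] M [-0.52  0.02 -0.02] op 0.0499 jaw 0.1 q [-0.37  0.57  1.59  0.    0.99 -0.37]
xaxis [-0.005  0.004 -1.   ] y [-0.001  1.     0.004] z [ 1.     0.001 -0.005]
shift [ 0.0032  0.0295 -0.0012]
turn about tool x (down => cw+): -0.2
```

View pics/b8.png

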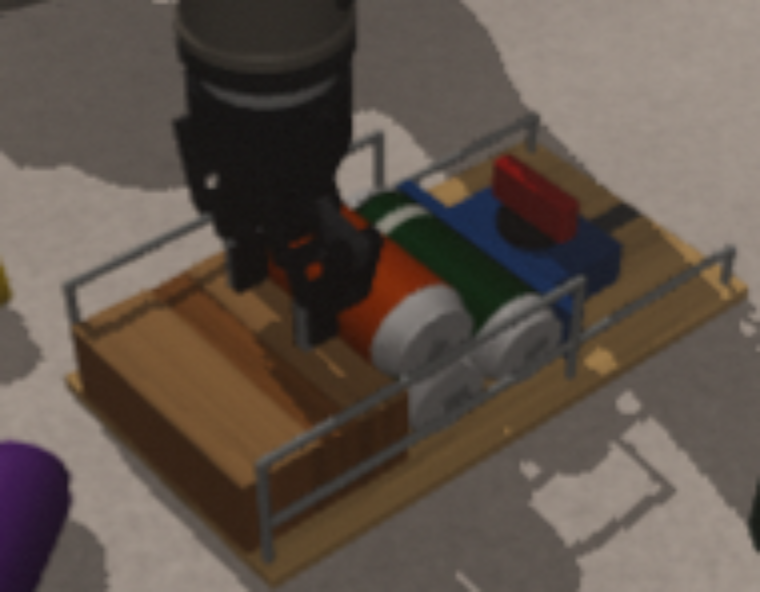

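Request:
arm_command([
  [0.05, 0, 0.0025, 0, 0],
  [0.05, 0, 0.005, 0, 0],
  [0.05, 0, 0.0075, 0, 0],
  [0.05, 0, 0.01, 0, 0],
  [0.05, 0, 0.012, 0, 0],
])

```text
time_s: 11.6
position: [0.5499, -0.1164, 0.0858]
eef_rot: [0.001, 0.709, 0.002, 0.705]
wrist_force: [-0.2, -0.5, 0.5]
opening: 0.0501
```

```bash
python3 see.py 9
```

```text
t11.60 pos [ 0.5499 -0.1164  0.0858] F [-0.2 -0.5  0.5] M [ 0.03 -0.05 -0.02] op 0.0501 jaw 0.1 q [-0.35  0.56  1.6   0.    0.98 -0.35]
xaxis [-0.006  0.005 -1.   ] y [-0.001  1.     0.005] z [ 1.     0.001 -0.006]
shift [ 0.0029  0.0164 -0.0008]
turn about tool x (down => cw+): -0.2
```

View pics/b9.png

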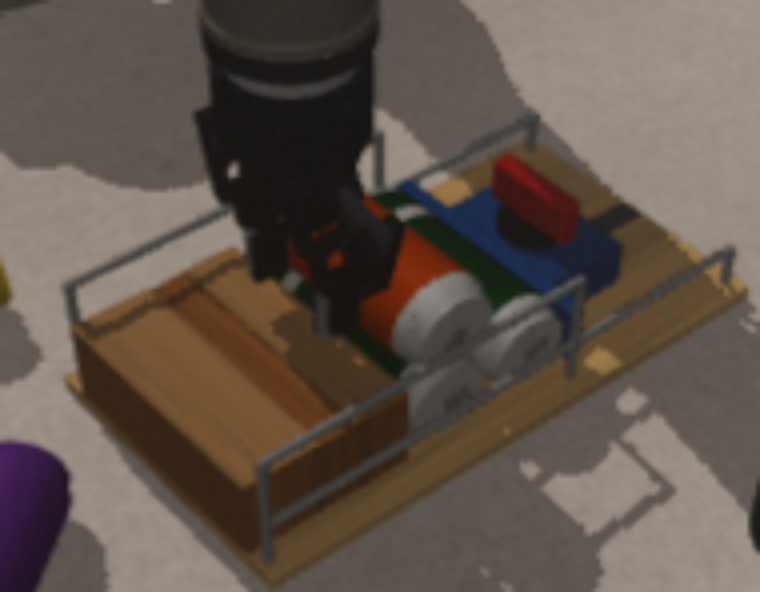

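Request:
arm_command([
  [0.05, 0, 0.002, 0, 0],
  [0.05, 0, 0.004, 0, 0],
  [0.05, 0, 0.006, 0, 0],
  [0.05, 0, 0.006, 0, 0],
  [0.05, 0, 0.006, 0, 0],
])

```text
time_s: 12.15
position: [0.5499, -0.1101, 0.0859]
eef_rot: [0.001, 0.709, 0.002, 0.705]
wrist_force: [-0.1, -0.0, 0.5]
opening: 0.0504
```

```bash
python3 see.py 10
```

```text
t12.15 pos [ 0.5499 -0.1101  0.0859] F [-0.1 -0.   0.5] M [0.01 0.02 0.02] op 0.0504 jaw 0.1 q [-0.34  0.56  1.6   0.    0.98 -0.34]
xaxis [-0.006  0.005 -1.   ] y [-0.001  1.     0.005] z [ 1.     0.002 -0.006]
shift [ 0.0029  0.0101 -0.0008]
turn about tool x (down => cw+): -0.2
```

View pics/b10.png

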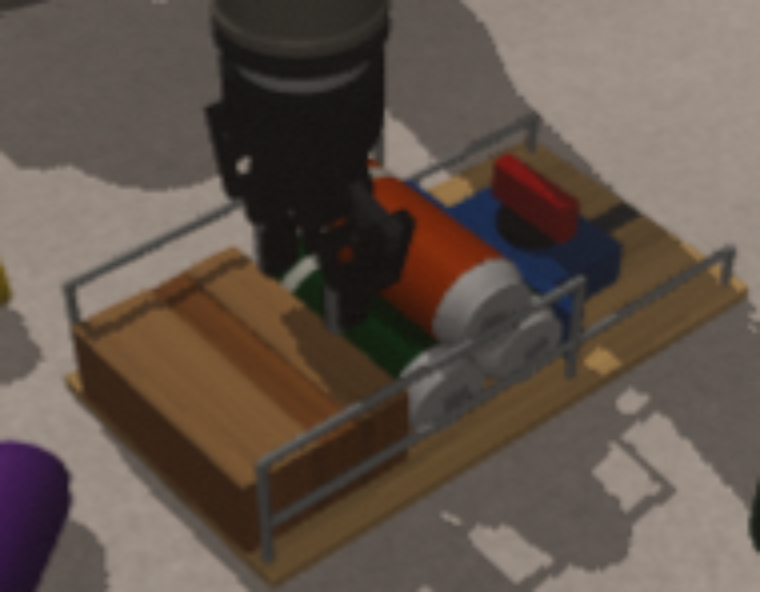

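The orange can has rolled away from the fingers into the gap between the green cans. I'll back off and lift clear.

Request:
arm_command([
  [0.05, -0.005, -0.01, 0, 0],
  [0.05, -0.02, -0.02, 0, 0],
  [0.05, -0.05, -0.03, 0, 0],
  [0.05, -0.09, -0.06, 0, 0],
  [0.05, -0.13, -0.1, 0, 0],
])

```text
time_s: 12.7
position: [0.5508, -0.2071, 0.213]
eef_rot: [0.001, 0.709, 0.003, 0.705]
wrist_force: [0.8, -0.1, -0.5]
opening: 0.05
```

Request:
arm_command([
  [0.05, -0.02, -0.04, 0, 0],
  [0.05, -0.04, -0.08, 0, 0],
  [0.05, -0.06, -0.12, 0, 0],
  [0.05, -0.06, -0.12, 0, 0],
  [0.05, -0.06, -0.12, 0, 0],
])

```text
time_s: 13.2
position: [0.5508, -0.3287, 0.2725]
eef_rot: [0.002, 0.709, 0.002, 0.705]
wrist_force: [-0.1, -0.7, -0.3]
opening: 0.0495
```

```bash
python3 see.py 11; python3 - <<'E'
from h import *
from scipy.optimize import least_squares
im=grab('top','top11'); X=cloud(im); px=im['pixels']; hsv=cv2.cvtColor(px,cv2.COLOR_RGB2HSV)
H,S,V=[hsv[...,i].astype(int) for i in range(3)]
m=(H<16)&(S>150)&(V>50)&(X[...,2]>.095)&(X[...,1]>-.2)&(X[...,1]<.03); sub=X[m]; sub=sub[(sub[:,0]>.5)&(sub[:,0]<.6)]
g=lambda p: np.hypot(sub[:,1]-p[0]-p[1]*(sub[:,0]-.55), sub[:,2]-p[2])-.029
q=least_squares(g,[-.05,0,.09],loss='soft_l1',f_scale=.002).x; print(q,len(sub),'expect y',-.0355-.012,'z .091')
cv2.imwrite('pics/a11.png',cv2.resize(px[60:320,140:500,::-1],None,fx=2.2,fy=2.2))
E
```

```text
t13.20 pos [ 0.5508 -0.3287  0.2725] F [-0.1 -0.7 -0.3] M [-0.01  0.01  0.01] op 0.0495 jaw 0.0 q [-0.66  0.55  1.09  0.    1.52 -0.66]
xaxis [-0.005  0.005 -1.   ] y [-0.001  1.     0.005] z [ 1.     0.001 -0.005]
shift [ 0.1906  0.2278 -0.0007]
turn about tool x (down => cw+): -0.3
[-0.04744029  0.00585502  0.09072828] 1263 expect y -0.0475 z .091
```

View pics/b11.png

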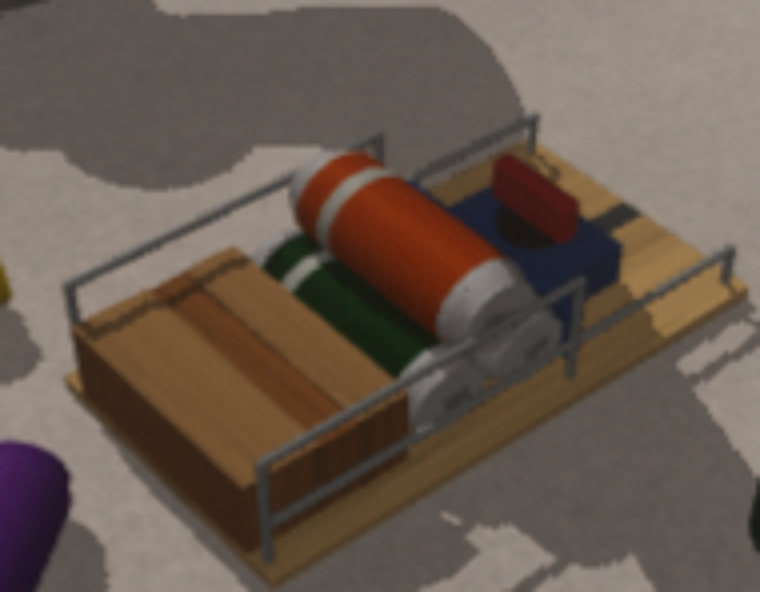

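View pics/a11.png

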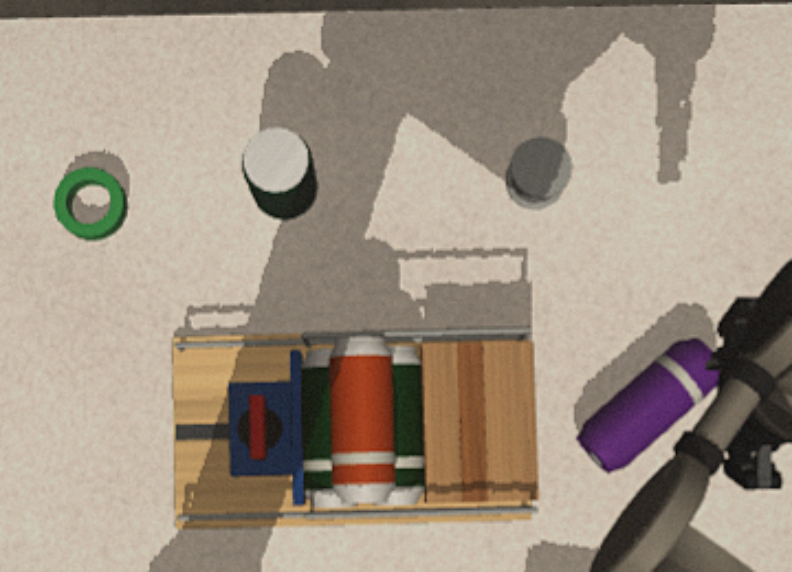

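The orange can sits in the saddle: measured y −0.0474 m and z 0.0907 m, against −0.0475 and 0.091 expected. The bar is across the slide and the bystanders are where they were.

```bash
python3 -c "
from station import sign_off; print(sign_off())"
```

```text
the job is handed in; nothing more can be done
None
```

The pyramid is built and handed in at about 13 s on the robot's clock:
- **Fence:** I gripped the red knob and slid the fence in until the two green cans stopped it, pressing with about 8 N. This moved it by its knob rather than by pushing its foot.
- **Clamp:** I turned the knob about 82° clockwise to its end stop, where the resisting moment rose to about 1.5 N m. The bar started about 8° off the slide line.
- **Orange can:** I pushed it slowly out of the groove with the fingers part open. It rolled over the nearer green can and dropped into the gap.

Last checks before handing in:
- **Saddle:** the orange can's centre measured y −0.047 m and z 0.091 m, matching the expected saddle point within the camera accuracy.
- **Rack:** the pictures showed the green cans tight and the clamp bar across the slide.
- **Surroundings:** the standing can, spool and tape roll looked unmoved by eye, and the gripper was well clear.

No check failed. The rack's angle was known only to a few milliradians, because its board edges and the cans gave slightly different values.

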